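# Click the clip-top lid shut all round

### The arm

A 6-joint arm with a two-finger parallel gripper is mounted at the origin on the work surface. World frame = base frame: x ahead of the robot, y to its left, z up, the work surface at z = 0. Lengths are in m, angles in rad, forces in N, time in s.
With the tool pointing down it reaches from about 0.25 to 0.775 m from the base axis. Payload 4 kg.
Tool frame: the origin (TCP) lies at the very end of the fingers, on their centre line; the grasp point (between the pads) lies 19 mm behind it; x points along the fingers, y is the direction in which the jaws open and shut, and the axes are right-handed (so a half turn about x gives the same grasp; the last joint's range is limited). The gripper opens to 94 mm and grips with 3 to 60 N. Pads are 16 mm wide; open, the fingers measure 119 mm over their backs; the gripper's body (75 mm by 177 mm) begins 78 mm behind the grasp point.
Start: joints at [1.191, 0.087, 1.371, -0, 1.684, -0.103], TCP at [0.15, 0.529, 0.206] pointing down, gripper open.
Joint ranges: [-3.1, 3.1], [-0.76, 2.03], [0.27, 2.55], [-1.08, 4.22], [0.17, 2.65], [-2.57, 2.57]. Speed limits (rad/s): [2.79, 2.79, 3.14, 3.14, 3.14, 3.14].

### API

Orientations are given as a rotation vector (axis times angle).
In Python, from plant import arm gives the robot as it stands.
- The arm moves only by the tool servo_tool, never from a script. Its argument "rows" is a list that holds one entry, the list of rows, each a list of 7 numbers: the finger opening in m, from 0 to 0.094, then the shift along the tool's x, y, z in m, then the turn, a rotation vector about the tool's x, y, z in degrees. In form: [[[hand, tx, ty, tz, rx, ry, rz], ...]]. A call has 1 to 8 rows; each row is the pose to reach, as a shift and turn from the pose commanded when the call began, along the tool's axes at that moment; what a row does not reach only later rows make up. A row lasts 1/12 s, in which the tool goes at most 41.7 mm and 7.16 degrees, less where a joint would pass 70% of its speed; a pose out of reach is approached as far as the arm can. A call with a gripper value outside its range is refused whole. The fingers move at their own pace and stop on an object; "newtons" is the grip in N (left out, the last holds). Time passes only in rows, so rows that repeat a pose let the fingers close. It gives the time, the measured TCP pose, the force and the opening at its end, in the units of the state.
- arm.read_state(): the state, without advancing time (a new reading comes with each control period).
- arm.capture(name): name is "scene" or "side" or "wrist"; returns (picture, depth): 384x512x3 uint8, red, green, blue; 384x512 float32, m along the optical axis (not along the pixel's ray), 0 where there is no reading.
- arm.camera_params(name): a dict with "mtx" (3x3 intrinsics, pixels), "dist_coeffs" ([k1, k2, p1, p2, k3] as OpenCV has them; the pictures are not rectified), "R" (3x3) and "t" (3): a world point X has camera coordinates R X + t; the wrist camera has in their place "tool_from_camera" (4x4, takes a point from camera to tool coordinates, whose origin is the TCP and whose axes are the tool frame's). Camera axes: x right, y down, z forward; pixel columns grow to the right and rows downward; lengths in m; the calibration is good to about 2 mm. A picture is of the moment at which its call begins: read the wrist's pose just before it. camera_params takes no time and is no camera call.
- arm.job_done(): hands the job in, once; it reports no verdict.
The state is a dict: "clock": time; "joint_positions": joint angles; "qd": joint speeds; "tau": joint torques, N m; "position": TCP position; "ee_rot": TCP orientation; "wrist_force": force on the tool from outside, world axes, zero at the start; "ft_torque": the same for the moment, N m; "gripper_width": finger opening in m.
Only numpy, scipy, OpenCV 4.12 (cv2) and the standard library are available. Lean on these libraries where they do the work, as an engineer would, in place of code of your own. Each camera call takes 0.05 s, during which the arm holds its last target.

### The job

The white lid of the red clip-top container has sprung up along all four sides. With the fingertips, press down the rim section on each side, one after another, until all four have clicked fully shut. Only press it: the container must stay standing about where it is, never lifted or shoved away, and everything else on the slab is left alone.

Things in the scene. Friction and masses are not known exactly. Their poses are not given: they have to be found in the camera images.
- container: red plastic clip-top container, white lid, loose, 0.45-0.85 kg; 130 x 170 mm over the lid (long side along its y), red body 112 x 152 mm. Origin: centre of underside, z up. The lid's middle panel (86 x 126 mm, top 61 mm above the slab) and 18 mm corner squares (top 60 mm) are fixed; between the corners each side has one rim section 18 mm wide, its top at 71 mm when up, 64 mm when shut
- near_top (a point): middle of the upper face of the long section, 122 mm along container y, at container x = -53 mm; 71 mm above the slab while up, 64 mm when shut (it moves with the section). Names are in the container's own axes, and its yaw varies
- near (a joint): how far this section is pressed straight down, m: 0 sprung up, 0.007 shut. It takes about 5 N to start, resists less and less, and past half-way (0.0035) snaps home by itself and stays; released before half-way it springs up again. A press anywhere on its upper face works; pressing to 10-15 N surely shuts it
- far_top (a point): middle of the upper face of the long section, 122 mm along container y, at container x = +53 mm; 71 mm above the slab while up, 64 mm when shut (it moves with the section). Names are in the container's own axes, and its yaw varies
- far (a joint): how far this section is pressed straight down, m: 0 sprung up, 0.007 shut. It takes about 5 N to start, resists less and less, and past half-way (0.0035) snaps home by itself and stays; released before half-way it springs up again. A press anywhere on its upper face works; pressing to 10-15 N surely shuts it
- left_top (a point): middle of the upper face of the short section, 82 mm along container x, at container y = +73 mm; 71 mm above the slab while up, 64 mm when shut (it moves with the section). Names are in the container's own axes, and its yaw varies
- left (a joint): how far this section is pressed straight down, m: 0 sprung up, 0.007 shut. It takes about 5 N to start, resists less and less, and past half-way (0.0035) snaps home by itself and stays; released before half-way it springs up again. A press anywhere on its upper face works; pressing to 10-15 N surely shuts it
- right_top (a point): middle of the upper face of the short section, 82 mm along container x, at container y = -73 mm; 71 mm above the slab while up, 64 mm when shut (it moves with the section). Names are in the container's own axes, and its yaw varies
- right (a joint): how far this section is pressed straight down, m: 0 sprung up, 0.007 shut. It takes about 5 N to start, resists less and less, and past half-way (0.0035) snaps home by itself and stays; released before half-way it springs up again. A press anywhere on its upper face works; pressing to 10-15 N surely shuts it
- dabba: closed round steel spice box, 172 mm across, 69 mm high, origin at the centre of its underside; leave alone
- tumbler: green glass tumbler, 66 mm across, 110 mm high, origin under its centre; leave alone
- salt_pig: white ceramic salt pig, 115 mm across, 127 mm high, its mouth to its -x, origin under its centre; leave alone
- strainer: small steel tea strainer, bowl 72 mm across and 30 mm high, origin under the bowl, thin handle reaching 160 mm along its -y; leave alone
- katori: small steel bowl, 90 mm across, 36 mm high, origin under its centre; leave alone
- spoon: spoon lying flat along its x, about 190 mm long; leave alone
Not all that is in view belongs to the job. What is shaped like the container but blue is not meant.

How it is judged:
At the end, for the whole second after the job is handed in: all four rim sections pressed in by more than 5.8 of their 7 mm and staying shut, the container standing flat and at rest on the slab within 40 mm of where it was (value of joint each of near, far, left, right above 0.0058 m and height (world z) of container below 0.004 m and angle between container's own z axis and vertical below 0.05 rad and distance of container from where it was at the start of the episode below 0.04 m and linear speed of container below 0.02 m/s); the robot touches nothing.
It fails at once if the container is lifted off the slab or tipped over (height (world z) of container above 0.012 m or angle between container's own z axis and vertical above 0.25 rad).
It fails at once if the container is pushed more than 40 mm from where it stood (distance of container from where it was at the start of the episode above 0.04 m).
It fails at once if something else on the slab is moved more than 30 mm (distance of any of dabba, tumbler, salt_pig, strainer, katori, spoon from where it was at the start of the episode above 0.03 m).
It also fails if it takes over 45 s, if anything falls off the work surface, if the arm or the gripper's body presses on something with over 40 N, if the wrist force passes 120 N, or if a joint passes its speed limit or range.

## Working session

There is one attempt and no reset: what is moved stays moved. The work goes in short steps, Python scripts to look and compute and a tool call to move; the robot and the scene stay as the last step left them, time stands still between calls to the robot, and variables do not carry over. Pictures are saved under pics/ and viewed, and the job is handed in when it is done.

Besides the shell and the picture viewer there is one more tool, called after ">>>" in YAML: its name, and indented under it one key for each argument. servo_tool: Moves the arm, as the interface text tells. Its arguments: {"type":"object","properties":{"rows":{"type":"array","items":{"type":"array","items":{"type":"array","items":{"type":"number"}}}},"newtons":{"type":"number"}},"required":["rows"]}

```bash
mkdir -p pics; ls; python3 - <<'E'
from plant import arm
import cv2, numpy as np, json
s=arm.read_state(); print(s)
for n in ("scene","side","wrist"):
    p,d=arm.capture(n); cv2.imwrite(f"pics/{n}0.png",p[:,:,::-1]); np.save(f"{n}0.npy",d); np.save(f"{n}0p.npy",p)
    c=arm.camera_params(n); print(n,{k:np.round(v,4).tolist() for k,v in c.items()})
E
```

```text
pics
{'clock': 0.0, 'joint_positions': array([ 1.19089245e+00,  8.79670571e-02,  1.37221350e+00, -1.24593495e-05,
        1.68359722e+00, -1.03124557e-01]), 'qd': array([ 0.00023707, -0.0010481 ,  0.00103087,  0.00031714, -0.00112628,
        0.00024138]), 'tau': array([ 6.74273961e-04, -3.40183210e+01, -3.02429223e+01,  7.18142116e-02,
        3.29610589e-02, -1.79742765e-04]), 'position': array([0.15011434, 0.52856096, 0.20431826]), 'ee_rot': array([ 0.21559963,  1.56036621, -0.21894602]), 'wrist_force': array([-0.13896228, -0.13406163, -0.22850585]), 'ft_torque': array([0.00269622, 0.04001532, 0.00358078]), 'gripper_width': 0.09410078352122368}
scene {'mtx': [[448.3105, 0.0, 255.6068], [0.0, 448.3105, 185.0909], [0.0, 0.0, 1.0]], 'dist_coeffs': [-0.0153, 0.0, 0.0, 0.0, 0.0], 'R': [[-0.1254, 0.9921, -0.0056], [0.6318, 0.0755, -0.7714], [-0.7649, -0.1003, -0.6363]], 't': [0.007, -0.294, 1.8702]}
side {'mtx': [[403.2402, 0.0, 254.0761], [0.0, 403.2402, 191.8868], [0.0, 0.0, 1.0]], 'dist_coeffs': [-0.1377, 0.0, 0.0, 0.0, 0.0], 'R': [[-0.9959, -0.0886, -0.0168], [-0.0581, 0.7734, -0.6313], [0.0689, -0.6277, -0.7754]], 't': [0.5376, 0.0179, 1.1455]}
wrist {'mtx': [[296.5416, 0.0, 255.4331], [0.0, 296.5416, 195.7569], [0.0, 0.0, 1.0]], 'dist_coeffs': [0.0174, 0.0, 0.0, 0.0, 0.0], 'tool_from_camera': [[0.0006, -0.2429, 0.9701, -0.179], [1.0, -0.0001, -0.0007, 0.0001], [0.0003, 0.9701, 0.2429, -0.0708], [0.0, 0.0, 0.0, 1.0]]}
```

View pics/scene0.png

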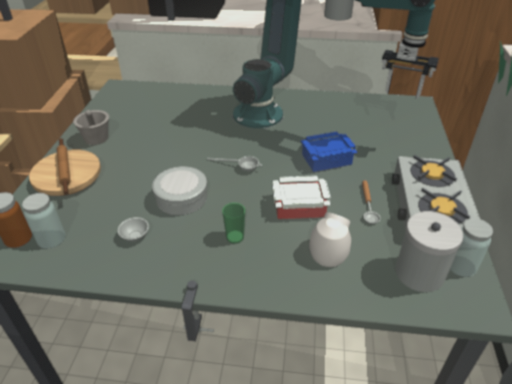

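View pics/side0.png

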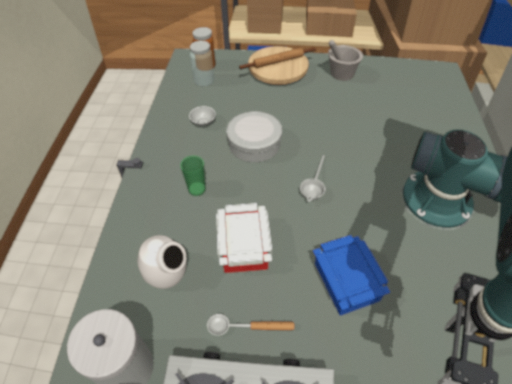

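View pics/wrist0.png

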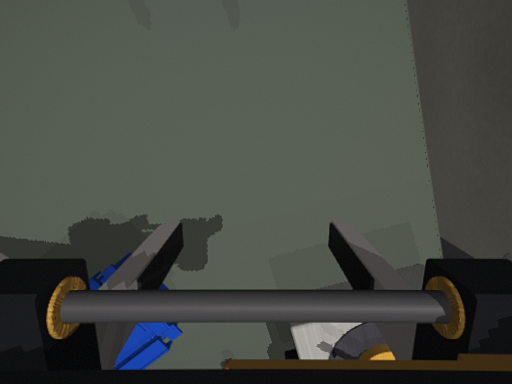

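The candidates are the red-bodied, white-lidded container at scene (301,197) / side (244,237), and a blue container at scene (328,151) / side (350,273). The red one fits the description. I'll confirm it in a crop and measure it.

```bash
cat > h.py <<'E'
import numpy as np, cv2
from scipy.spatial.transform import Rotation as Rn
def cloud(d,c,mask):
    v,u=np.nonzero(mask&(d>0))
    n=cv2.undistortPoints(np.stack([u,v],1).astype(np.float64)[:,None],np.array(c["mtx"]),np.array(c["dist_coeffs"]))[:,0]
    z=d[v,u][:,None]; P=np.hstack([n*z,z])
    return (P-np.array(c["t"]))@np.array(c["R"]),u,v
E
python3 - <<'E'
from plant import arm
from h import *
out=[]
for n,(u0,v0,u1,v1) in (("scene",(255,160,345,230)),("side",(195,190,290,285))):
    p=np.load(n+"0p.npy"); d=np.load(n+"0.npy"); c=arm.camera_params(n)
    m=np.zeros(d.shape,bool); m[v0:v1,u0:u1]=1
    P,u,v=cloud(d,c,m)
    table=P[P[:,2]<0.02]; print(n,"table z",np.median(table[:,2]))
    hs=cv2.cvtColor(p,cv2.COLOR_RGB2HSV)[v,u]
    s=(P[:,2]>0.053)&(P[:,2]<0.09)&(hs[:,1]<90)&(hs[:,2]>120)
    Q=P[s]; 
    for q in (5,25,50,75,95): print(np.percentile(Q[:,2],q).round(4),end=" ")
    # largest cluster
    r=cv2.minAreaRect((Q[:,:2]*1000).astype(np.float32)); print(len(Q),r)
    for lo in np.arange(.054,.08,.003): print(round(lo,3),((Q[:,2]>lo)&(Q[:,2]<lo+.003)).sum())
    out.append(cv2.resize(p[v0:v1,u0:u1],(400,360),interpolation=cv2.INTER_CUBIC))
cv2.imwrite("pics/crop0.png",np.hstack(out)[:,:,::-1])
E
```

```text
scene table z 0.0002592238070299415
0.0563 0.0601 0.0631 0.0702 0.073 1605 ((550.4967041015625, 202.14630126953125), (138.08377075195312, 170.1691131591797), 10.470438003540039)
0.054 102
0.057 274
0.06 408
0.063 130
0.066 151
0.069 362
0.072 161
0.075 7
0.078 0
side table z -1.488819855688176e-05
0.0571 0.0603 0.0625 0.0705 0.0727 3007 ((547.74462890625, 201.14852905273438), (130.2772216796875, 173.66712951660156), 9.877102851867676)
0.054 127
0.057 517
0.06 945
0.063 158
0.066 150
0.069 769
0.072 318
0.075 6
0.078 0
```

View pics/crop0.png

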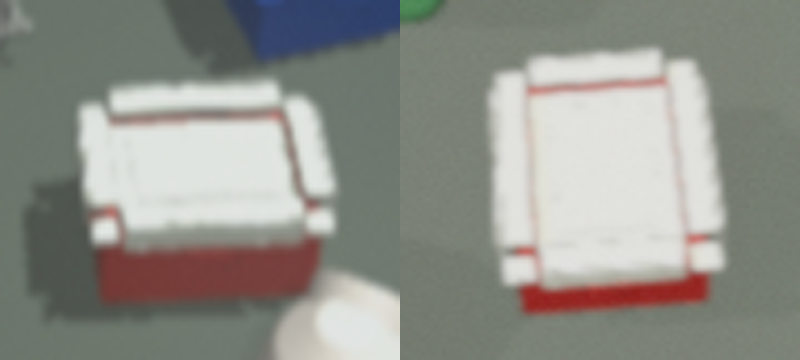

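The crop shows the red body with a white lid and four raised rim strips, so this is the right container. Next I'll refine the rim positions and check the pig's clearance.

```bash
python3 - <<'E'
from plant import arm
from h import *
A=[]
for n,(u0,v0,u1,v1) in (("scene",(255,160,345,230)),("side",(195,190,290,285))):
    p=np.load(n+"0p.npy"); d=np.load(n+"0.npy"); c=arm.camera_params(n)
    m=np.zeros(d.shape,bool); m[v0:v1,u0:u1]=1
    P,u,v=cloud(d,c,m)
    hs=cv2.cvtColor(p,cv2.COLOR_RGB2HSV)[v,u]
    s=(P[:,2]>0.068)&(P[:,2]<0.076)&(hs[:,1]<90)&(hs[:,2]>120)
    Q=P[s]; 
    print(n,len(Q),cv2.minAreaRect((Q[:,:2]*1000).astype(np.float32)))
    a=np.radians(10.1); R=np.array([[np.cos(a),-np.sin(a)],[np.sin(a),np.cos(a)]])
    L=(Q[:,:2]-[.549,.2017])@R
    for nm,k in (("near",(L[:,0]<-.046)&(abs(L[:,1])<.058)),("far",(L[:,0]>.046)&(abs(L[:,1])<.058)),("left",(L[:,1]>.066)&(abs(L[:,0])<.04)),("right",(L[:,1]<-.066)&(abs(L[:,0])<.04))):
        print(nm,k.sum(),np.median(L[k],0).round(4),L[k].min(0).round(3),L[k].max(0).round(3),np.median(Q[k,2]).round(4))
# pig
p=np.load("side0p.npy"); d=np.load("side0.npy"); c=arm.camera_params("side")
m=np.zeros(d.shape,bool); m[225:295,130:192]=1
P,u,v=cloud(d,c,m); Q=P[P[:,2]>.03]; print("pig",Q.min(0),Q.max(0))
s=arm.read_state(); T=Rn.from_rotvec(s["ee_rot"]).as_matrix(); print(T.round(3))
a=np.radians(10.1); R=np.array([[np.cos(a),-np.sin(a)],[np.sin(a),np.cos(a)]])
for nm,q in (("near",(-.053,0)),("far",(.053,0)),("left",(0,.073)),("right",(0,-.073))):
    w=np.array([.549,.2017])+R@q; w3=np.array([*w,.10]); print(nm,w.round(4),"tool shift",(T.T@(w3-s["position"])).round(4))
E
```

```text
scene 599 ((551.9688720703125, 202.66400146484375), (133.3548126220703, 170.389892578125), 9.516901969909668)
near 122 [-0.0543 -0.0048] [-0.064 -0.058] [-0.046  0.058] 0.071
far 183 [ 0.0578 -0.001 ] [ 0.046 -0.057] [0.07  0.058] 0.0711
left 95 [0.0025 0.0755] [-0.04   0.066] [0.04  0.085] 0.0711
right 95 [ 0.0043 -0.0752] [-0.039 -0.084] [ 0.04  -0.066] 0.071
side 1185 ((547.7930297851562, 201.12017822265625), (130.15924072265625, 173.67164611816406), 9.936771392822266)
near 306 [-0.0561  0.0032] [-0.066 -0.057] [-0.046  0.058] 0.0711
far 277 [0.055  0.0034] [ 0.046 -0.058] [0.064 0.058] 0.0712
left 246 [-0.0004  0.0759] [-0.04   0.066] [0.039 0.086] 0.0709
right 180 [-0.0007 -0.0755] [-0.04  -0.087] [ 0.039 -0.066] 0.0712
pig [0.67397098 0.25231427 0.03023471] [0.79557069 0.35118062 0.13481978]
[[-0.001  0.273  0.962]
 [-0.002  0.962 -0.273]
 [-1.    -0.002 -0.   ]]
near [0.4968 0.1924] tool shift [ 0.1049 -0.2286  0.4254]
far [0.6012 0.211 ] tool shift [ 0.1048 -0.1822  0.5207]
left [0.5362 0.2736] tool shift [ 0.1048 -0.1397  0.4411]
right [0.5618 0.1298] tool shift [ 0.105 -0.271  0.505]
```

>>> servo_tool:
  rows:
    - [[0, 0, -0.229, 0.425, 0, 0, 0], [0, 0, -0.229, 0.425, 0, 0, 0], [0, 0, -0.229, 0.425, 0, 0, 0], [0, 0, -0.229, 0.425, 0, 0, 0], [0, 0, -0.229, 0.425, 0, 0, 0], [0, 0, -0.229, 0.425, 0, 0, 0], [0, 0, -0.229, 0.425, 0, 0, 0], [0, 0, -0.229, 0.425, 0, 0, 0]]
  newtons: 10

```text
clock: 0.82
position: [0.3902, 0.2951, 0.2053]
ee_rot: [0.217, 1.56, -0.217]
wrist_force: [0.9, 0.0, 0.7]
gripper_width: 0.044
```

>>> servo_tool:
  rows:
    - [[0, 0, -0.071, 0.131, 0, 0, 0], [0, 0, -0.071, 0.131, 0, 0, 0], [0, 0, -0.071, 0.131, 0, 0, 0], [0, 0, -0.071, 0.131, 0, 0, 0], [0, 0, -0.071, 0.131, 0, 0, 0], [0, 0, -0.071, 0.131, 0, 0, 0], [0, 0, -0.071, 0.131, 0, 0, 0]]

```text
clock: 1.4
position: [0.4954, 0.1931, 0.2051]
ee_rot: [0.217, 1.561, -0.217]
wrist_force: [-0.6, -0.4, -0.5]
gripper_width: 0.0008
```

```bash
cat > go.py <<'E'
from plant import arm
from h import *
import sys
C=np.array([.549,.2017]); a=np.radians(10.1); R=np.array([[np.cos(a),-np.sin(a)],[np.sin(a),np.cos(a)]])
s=arm.read_state(); T=Rn.from_rotvec(s["ee_rot"]).as_matrix()
print(s["clock"],s["position"].round(4),s["wrist_force"].round(2),s["gripper_width"].round(4)); print(T.round(3).tolist())
for nm,q in (("near",(-.053,0)),("far",(.053,0)),("left",(0,.073)),("right",(0,-.073))):
    w=np.array([*(C+R@q),.085]); print(nm,w.round(4),"shift to z.085",(T.T@(w-s["position"])).round(4))
E
python3 go.py
```

```text
Traceback (most recent call last):
  File "go.py", line 6, in <module>
    print(s["clock"],s["position"].round(4),s["wrist_force"].round(2),s["gripper_width"].round(4)); print(T.round(3).tolist())
                                                                      ^^^^^^^^^^^^^^^^^^^^^^^^
AttributeError: 'float' object has no attribute 'round'
```

>>> servo_tool:
  rows:
    - [[0, 0.04, 0, 0.001, 0, 0, 0], [0, 0.08, 0, 0.001, 0, 0, 0], [0, 0.11, 0, 0.001, 0, 0, 0], [0, 0.12, 0, 0.001, 0, 0, 0], [0, 0.12, 0, 0.001, 0, 0, 0], [0, 0.12, 0, 0.001, 0, 0, 0]]

```text
clock: 1.9
position: [0.4969, 0.1935, 0.0865]
ee_rot: [0.216, 1.559, -0.215]
wrist_force: [-0.2, -0.2, -0.3]
gripper_width: 0.0003
```

```bash
sed -i 's/,s\["gripper_width"\].round(4)/,s["gripper_width"]/' go.py; cat >> go.py <<'E'
for n in sys.argv[1:]:
    p,d=arm.capture(n); u0,v0,u1,v1={"scene":(240,140,360,240),"side":(180,170,310,300),"wrist":(0,0,512,384)}[n]
    cv2.imwrite(f"pics/{n}_{s['clock']:.2f}.png",cv2.resize(p[v0:v1,u0:u1],None,fx=1.5 if n=="wrist" else 4.5,fy=1.5 if n=="wrist" else 4.5,interpolation=cv2.INTER_CUBIC)[:,:,::-1])
    print(f"pics/{n}_{s['clock']:.2f}.png")
E
python3 go.py side
```

```text
1.9 [0.4969 0.1935 0.0865] [-0.25 -0.2  -0.25] 0.0003220954588240756
[[0.001, 0.272, 0.962], [0.0, 0.962, -0.272], [-1.0, 0.001, 0.001]]
near [0.4968 0.1924 0.085 ] shift to z.085 [ 0.0015 -0.001   0.0002]
far [0.6012 0.211  0.085 ] shift to z.085 [0.0017 0.0452 0.0956]
left [0.5362 0.2736 0.085 ] shift to z.085 [0.0016 0.0878 0.0161]
right [0.5618 0.1298 0.085 ] shift to z.085 [ 0.0016 -0.0436  0.0798]
pics/side_1.90.png
```

View pics/side_1.90.png

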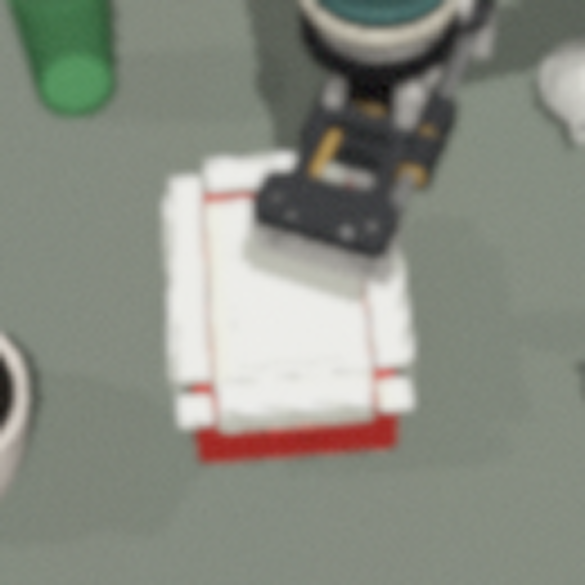

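The crop shows the gripper over the near strip (crop right side, around (385,290)), with the tip hidden behind the hand. The measured pose matches the target, so I'll press gradually.

>>> servo_tool:
  rows:
    - [[0, 0.01, -0.001, 0, 0, 0, 0], [0, 0.014, -0.001, 0, 0, 0, 0], [0, 0.017, -0.001, 0, 0, 0, 0], [0, 0.019, -0.001, 0, 0, 0, 0], [0, 0.019, -0.001, 0, 0, 0, 0]]

```text
clock: 2.37
position: [0.4965, 0.1913, 0.0662]
ee_rot: [0.217, 1.56, -0.218]
wrist_force: [0.1, -0.3, -0.3]
gripper_width: 0.0002
```

>>> servo_tool:
  rows:
    - [[0, 0.002, 0, 0, 0, 0, 0], [0, 0.003, 0, 0, 0, 0, 0], [0, 0.004, 0, 0, 0, 0, 0], [0, 0.004, 0, 0, 0, 0, 0]]

```text
clock: 2.7
position: [0.4969, 0.1914, 0.0642]
ee_rot: [0.217, 1.559, -0.217]
wrist_force: [-2.6, -1.5, 7.9]
gripper_width: 0.0006
```

>>> servo_tool:
  rows:
    - [[0, 0.001, 0, 0, 0, 0, 0], [0, 0.002, 0, 0, 0, 0, 0], [0, 0.002, 0, 0, 0, 0, 0]]

```text
clock: 2.95
position: [0.4969, 0.1914, 0.0641]
ee_rot: [0.217, 1.559, -0.217]
wrist_force: [-6.0, -1.7, 15.3]
gripper_width: 0.0008
```

>>> servo_tool:
  rows:
    - [[0, -0.01, 0, 0, 0, 0, 0], [0, -0.024, 0, 0, 0, 0, 0], [0, -0.03, 0, 0, 0, 0, 0], [0, -0.03, 0, 0, 0, 0, 0]]

```text
clock: 3.28
position: [0.498, 0.1918, 0.0924]
ee_rot: [0.218, 1.556, -0.216]
wrist_force: [0.3, 0.6, 0.0]
gripper_width: 0.0009
```

```bash
python3 go.py side
```

```text
3.2833 [0.498  0.1918 0.0924] [0.33 0.63 0.  ] 0.000905912915037657
[[0.004, 0.273, 0.962], [0.001, 0.962, -0.273], [-1.0, 0.002, 0.003]]
near [0.4968 0.1924 0.085 ] shift to z.085 [ 0.0074  0.0002 -0.0013]
far [0.6012 0.211  0.085 ] shift to z.085 [0.0078 0.0467 0.094 ]
left [0.5362 0.2736 0.085 ] shift to z.085 [0.0076 0.0891 0.0144]
right [0.5618 0.1298 0.085 ] shift to z.085 [ 0.0076 -0.0422  0.0783]
pics/side_3.28.png
```

The near strip stopped firmly at z = 64.1 mm under 15 N, which means it is shut. Next is the right section.

>>> servo_tool:
  rows:
    - [[0, 0, -0.02, 0.035, 0, 0, 0], [0, 0, -0.042, 0.072, 0, 0, 0], [0, 0, -0.042, 0.078, 0, 0, 0], [0, 0.007, -0.042, 0.078, 0, 0, 0], [0, 0.007, -0.042, 0.078, 0, 0, 0], [0, 0.007, -0.042, 0.078, 0, 0, 0]]

```text
clock: 3.83
position: [0.5584, 0.1305, 0.0817]
ee_rot: [0.217, 1.564, -0.217]
wrist_force: [0.7, 0.1, 0.0]
gripper_width: 0.0008
```

```bash
python3 go.py side
```

```text
3.8333 [0.5584 0.1305 0.0817] [0.69 0.14 0.04] 0.0008001962192683326
[[-0.004, 0.273, 0.962], [0.0, 0.962, -0.273], [-1.0, -0.001, -0.004]]
near [0.4968 0.1924 0.085 ] shift to z.085 [-0.003   0.0428 -0.0761]
far [0.6012 0.211  0.085 ] shift to z.085 [-0.0034  0.0891  0.0192]
left [0.5362 0.2736 0.085 ] shift to z.085 [-0.0032  0.1316 -0.0604]
right [0.5618 0.1298 0.085 ] shift to z.085 [-0.0033  0.0003  0.0034]
pics/side_3.83.png
```

View pics/side_3.83.png

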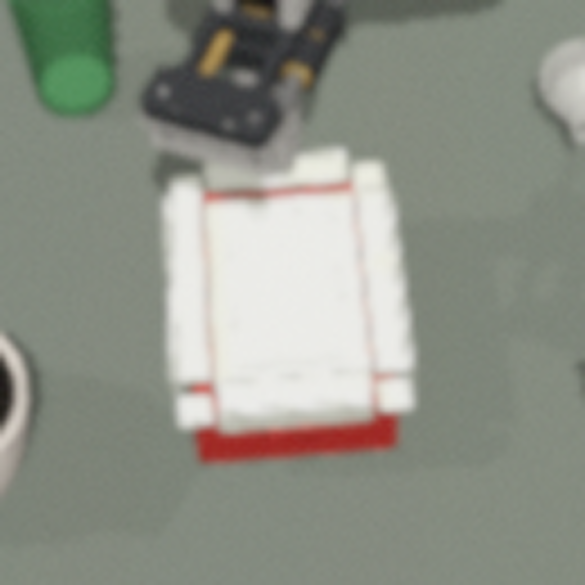

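The crop shows the container unmoved and the near strip on the right lying lower. The fingertips hover at the right section, around crop (255,180). I'll press there.

>>> servo_tool:
  rows:
    - [[0, 0.006, 0, 0.002, 0, 0, 0], [0, 0.01, 0, 0.002, 0, 0, 0], [0, 0.013, 0, 0.002, 0, 0, 0], [0, 0.015, 0, 0.002, 0, 0, 0], [0, 0.017, 0, 0.002, 0, 0, 0], [0, 0.019, 0, 0.002, 0, 0, 0], [0, 0.019, 0, 0.002, 0, 0, 0]]

```text
clock: 4.47
position: [0.5622, 0.1292, 0.0645]
ee_rot: [0.217, 1.56, -0.217]
wrist_force: [-0.7, -0.1, 0.2]
gripper_width: 0.0001
```

>>> servo_tool:
  rows:
    - [[0, 0.001, 0, 0, 0, 0, 0], [0, 0.002, 0, 0, 0, 0, 0], [0, 0.003, 0, 0, 0, 0, 0], [0, 0.003, 0, 0, 0, 0, 0]]

```text
clock: 4.8
position: [0.5624, 0.1292, 0.0642]
ee_rot: [0.218, 1.559, -0.217]
wrist_force: [-3.9, 0.2, 11.0]
gripper_width: 0.0005
```

>>> servo_tool:
  rows:
    - [[0, -0.015, 0, 0, 0, 0, 0], [0, -0.033, 0, 0, 0, 0, 0], [0, -0.033, 0.033, -0.016, 0, 0, 0], [0, -0.033, 0.07, -0.034, 0, 0, 0], [0, -0.033, 0.106, -0.052, 0, 0, 0], [0, -0.033, 0.132, -0.0645, 0, 0, 0], [0, -0.024, 0.132, -0.0645, 0, 0, 0], [0, -0.024, 0.132, -0.0645, 0, 0, 0]]

```text
clock: 5.47
position: [0.5348, 0.2746, 0.0835]
ee_rot: [0.213, 1.562, -0.217]
wrist_force: [-0.4, -1.0, -0.4]
gripper_width: 0.0005
```

```bash
python3 go.py side
```

```text
5.4667 [0.5348 0.2746 0.0835] [-0.44 -1.   -0.35] 0.0005469339302656151
[[-0.003, 0.27, 0.963], [-0.002, 0.963, -0.27], [-1.0, -0.002, -0.002]]
near [0.4968 0.1924 0.085 ] shift to z.085 [-0.0013 -0.0894 -0.0144]
far [0.6012 0.211  0.085 ] shift to z.085 [-0.0016 -0.0433  0.0811]
left [0.5362 0.2736 0.085 ] shift to z.085 [-0.0015 -0.0006  0.0016]
right [0.5618 0.1298 0.085 ] shift to z.085 [-0.0013 -0.1321  0.0651]
pics/side_5.47.png
```

View pics/side_5.47.png

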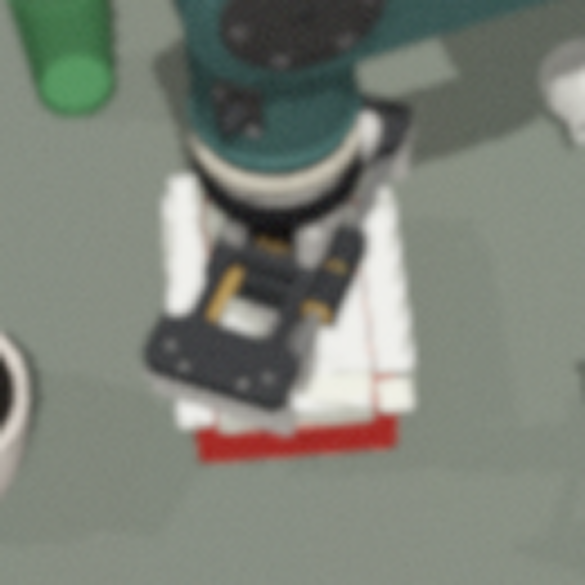

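>>> servo_tool:
  rows:
    - [[0, 0.007, 0, 0.001, 0, 0, 0], [0, 0.012, 0, 0.001, 0, 0, 0], [0, 0.015, 0, 0.001, 0, 0, 0], [0, 0.017, 0, 0.001, 0, 0, 0], [0, 0.019, 0, 0.001, 0, 0, 0], [0, 0.021, 0, 0.001, 0, 0, 0], [0, 0.021, 0, 0.001, 0, 0, 0]]

```text
clock: 6.1
position: [0.5373, 0.2733, 0.0645]
ee_rot: [0.218, 1.56, -0.217]
wrist_force: [0.5, 0.2, 0.4]
gripper_width: 0.0004
```

The fingers were over the left section, around crop (280,410), with the container in place.

>>> servo_tool:
  rows:
    - [[0, 0.001, 0, 0, 0, 0, 0], [0, 0.002, 0, 0, 0, 0, 0], [0, 0.003, 0, 0, 0, 0, 0], [0, 0.003, 0, 0, 0, 0, 0]]

```text
clock: 6.43
position: [0.5374, 0.2735, 0.0642]
ee_rot: [0.217, 1.558, -0.217]
wrist_force: [-3.1, -2.5, 10.2]
gripper_width: 0.0002
```

>>> servo_tool:
  rows:
    - [[0, -0.015, 0, 0, 0, 0, 0], [0, -0.033, 0, 0, 0, 0, 0], [0, -0.033, -0.018, 0.033, 0, 0, 0], [0, -0.033, -0.034, 0.066, 0, 0, 0], [0, -0.033, -0.043, 0.079, 0, 0, 0], [0, -0.024, -0.043, 0.079, 0, 0, 0], [0, -0.024, -0.043, 0.079, 0, 0, 0]]

```text
clock: 7.02
position: [0.6001, 0.21, 0.0829]
ee_rot: [0.218, 1.564, -0.219]
wrist_force: [-0.2, -0.3, -0.3]
gripper_width: 0.0007
```

```bash
python3 go.py side
```

```text
7.0167 [0.6001 0.21   0.0829] [-0.19 -0.34 -0.27] 0.0006666267826573088
[[-0.005, 0.275, 0.961], [-0.0, 0.961, -0.275], [-1.0, -0.001, -0.004]]
near [0.4968 0.1924 0.085 ] shift to z.085 [-0.0017 -0.0453 -0.0945]
far [0.6012 0.211  0.085 ] shift to z.085 [-0.0021  0.0013  0.0007]
left [0.5362 0.2736 0.085 ] shift to z.085 [-0.0018  0.0436 -0.079 ]
right [0.5618 0.1298 0.085 ] shift to z.085 [-0.002  -0.0876 -0.0148]
pics/side_7.02.png
```

Left is shut, with firm contact at 64.2 mm under 10 N. Now I'll press the far section.

>>> servo_tool:
  rows:
    - [[0, 0.007, 0, 0, 0, 0, 0], [0, 0.011, 0, 0, 0, 0, 0], [0, 0.014, 0, 0, 0, 0, 0], [0, 0.016, 0, 0, 0, 0, 0], [0, 0.018, 0, 0, 0, 0, 0], [0, 0.02, 0, 0, 0, 0, 0], [0, 0.02, 0, 0, 0, 0, 0]]

```text
clock: 7.65
position: [0.6011, 0.2106, 0.0648]
ee_rot: [0.217, 1.56, -0.217]
wrist_force: [0.2, 0.3, 0.6]
gripper_width: 0.0002
```

>>> servo_tool:
  rows:
    - [[0, 0.001, 0, 0, 0, 0, 0], [0, 0.002, 0, 0, 0, 0, 0], [0, 0.003, 0, 0, 0, 0, 0], [0, 0.003, 0, 0, 0, 0, 0]]

```text
clock: 7.98
position: [0.6016, 0.2106, 0.0643]
ee_rot: [0.218, 1.559, -0.217]
wrist_force: [-2.3, -1.6, 5.9]
gripper_width: 0.0006
```

>>> servo_tool:
  rows:
    - [[0, 0.001, 0, 0, 0, 0, 0], [0, 0.002, 0, 0, 0, 0, 0], [0, 0.002, 0, 0, 0, 0, 0]]

```text
clock: 8.23
position: [0.6017, 0.2106, 0.0642]
ee_rot: [0.218, 1.558, -0.217]
wrist_force: [-5.8, -1.0, 12.7]
gripper_width: 0.0003
```

>>> servo_tool:
  rows:
    - [[0, -0.02, 0, 0, 0, 0, 0], [0, -0.055, 0, 0, 0, 0, 0], [0, -0.09, 0, 0, 0, 0, 0], [0, -0.13, 0, 0, 0, 0, 0], [0, -0.15, 0, -0.04, 0, 0, 0], [0, -0.15, 0, -0.08, 0, 0, 0], [0, -0.15, 0, -0.12, 0, 0, 0], [0, -0.15, 0, -0.16, 0, 0, 0]]

```text
clock: 8.9
position: [0.4463, 0.2545, 0.2112]
ee_rot: [0.219, 1.558, -0.217]
wrist_force: [-0.6, 1.1, 0.4]
gripper_width: 0.0005
```

>>> servo_tool:
  rows:
    - [[0, 0, 0, -0.04, 0, 0, 0], [0, 0, 0, -0.08, 0, 0, 0], [0, 0, 0, -0.08, 0, 0, 0], [0, 0, 0, -0.08, 0, 0, 0]]

```text
clock: 9.23
position: [0.3695, 0.2767, 0.2112]
ee_rot: [0.216, 1.558, -0.214]
wrist_force: [-0.3, 0.0, 0.3]
gripper_width: 0.0007
```

```bash
python3 go.py; python3 - <<'E'
from plant import arm
from h import *
out=[]
a=np.radians(10.1); R=np.array([[np.cos(a),-np.sin(a)],[np.sin(a),np.cos(a)]])
for n,(u0,v0,u1,v1) in (("scene",(255,160,345,230)),("side",(195,190,290,285))):
    p,d=arm.capture(n); c=arm.camera_params(n)
    m=np.zeros(d.shape,bool); m[v0:v1,u0:u1]=1
    P,u,v=cloud(d,c,m); hs=cv2.cvtColor(p,cv2.COLOR_RGB2HSV)[v,u]
    Q=P[(P[:,2]>0.053)&(P[:,2]<0.085)&(hs[:,1]<90)&(hs[:,2]>120)]
    print(n,cv2.minAreaRect((Q[:,:2]*1000).astype(np.float32)))
    L=(Q[:,:2]-[.549,.2017])@R
    for nm,k in (("near",(L[:,0]<-.047)&(abs(L[:,1])<.055)),("far",(L[:,0]>.047)&(abs(L[:,1])<.055)),("left",(L[:,1]>.067)&(abs(L[:,0])<.036)),("right",(L[:,1]<-.067)&(abs(L[:,0])<.036)),("panel",(abs(L[:,1])<.05)&(abs(L[:,0])<.03))):
        print(nm,k.sum(),np.percentile(Q[k,2],[25,50,75]).round(4))
    out.append(cv2.resize(p[v0:v1,u0:u1],(400,360),interpolation=cv2.INTER_CUBIC))
    cv2.imwrite(f"pics/{n}_end.png",p[:,:,::-1])
cv2.imwrite("pics/crop_end.png",np.hstack(out)[:,:,::-1])
E
```

```text
9.2333 [0.3695 0.2767 0.2112] [-0.26  0.03  0.32] 0.0007068800664685659
[[0.002, 0.271, 0.963], [0.001, 0.963, -0.271], [-1.0, 0.001, 0.002]]
near [0.4968 0.1924 0.085 ] shift to z.085 [ 0.1264 -0.0469  0.1452]
far [0.6012 0.211  0.085 ] shift to z.085 [ 0.1266 -0.0007  0.2406]
left [0.5362 0.2736 0.085 ] shift to z.085 [0.1265 0.0419 0.1611]
right [0.5618 0.1298 0.085 ] shift to z.085 [ 0.1265 -0.0895  0.2247]
scene ((550.970458984375, 202.01593017578125), (138.2048797607422, 170.31640625), 9.023930549621582)
near 126 [0.0622 0.0636 0.0647]
far 241 [0.06   0.0628 0.0646]
left 84 [0.0634 0.0643 0.0657]
right 89 [0.0625 0.064  0.0653]
panel 406 [0.0601 0.0613 0.0626]
side ((548.0203857421875, 200.67987060546875), (130.4569854736328, 174.82081604003906), 10.070338249206543)
near 281 [0.0628 0.0639 0.0649]
far 246 [0.0629 0.064  0.0652]
left 261 [0.0616 0.0636 0.0647]
right 150 [0.0631 0.0643 0.0651]
panel 801 [0.0603 0.0614 0.0625]
```

View pics/crop_end.png

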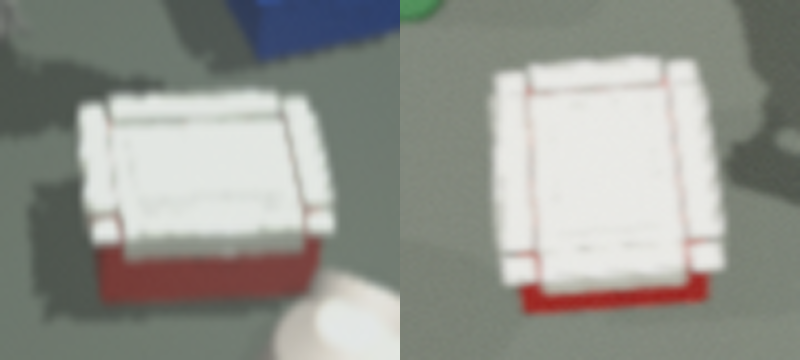

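View pics/scene_end.png

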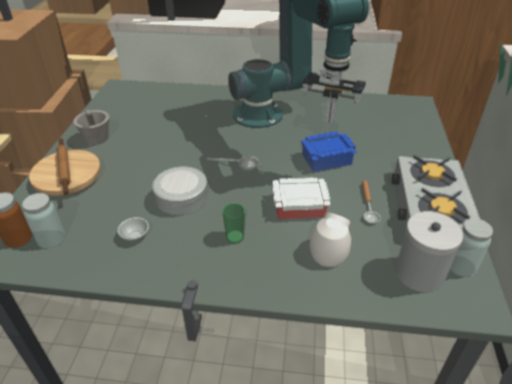

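The final pictures show all four strips flush at about 64 mm. The container is unmoved at scene (301,197), the other objects are where they were, and the arm is clear. I'm handing in the job.

```bash
python3 -c "
from plant import arm
print(arm.job_done())"
```

```text
the job is handed in; nothing more can be done
None
```

All four rim sections of the red container's lid are pressed shut, and the job was handed in a little over 9 s into the 45 s allowed. I pressed them with closed fingertips in the order near, right, left, far. Each stopped firmly at z ≈ 64.1–64.2 mm under 10–15 N.

- **Lid:** depth readings after the arm withdrew put all four strips at about 63–64 mm, down from 71 mm. The lowest was the far strip at 62.8 mm in the scene view, where its readings spread widest; the side view gave 64.0 mm.
- **Container:** it moved by 1.5 mm or less in both views. The fitted yaw changed by 1.5° in the scene view but only 0.2° in the side view, so I take that as measurement noise.
- **Everything else:** the other objects look unmoved in the final picture, which I checked by eye rather than measured. The arm ended clear of the slab.
- **Names:** the near/far and left/right labels could be swapped, because I did not resolve the container's half-turn. It makes no difference, since all four sections are shut.

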